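# Lock a culture dish in the dish bed with its rocker catch

### The arm

A 6-joint arm with a two-finger parallel gripper is mounted at the origin on a cart in front of the work surface, level with it; the furniture and walls round the work are solid. World frame = base frame: x ahead of the robot, y to its left, z up, the work surface at z = 0. Lengths are in mm, angles in degrees, forces in N, time in s.
With the tool pointing down it reaches from about 325 to 925 mm from the base axis. Payload 3.1 kg.
Tool frame: the origin (TCP) lies between the finger pads; the fingertips stand 19 mm ahead of it and the grasp point (between the pads) is the TCP; z points along the fingers, y is the direction in which the jaws open and shut (so a half turn about z gives the same grasp; the last joint's range is limited). The gripper opens to 85 mm and grips with 20 to 120 N. Pads are 22 mm wide; open, the fingers measure 114 mm over their backs; the gripper's body (76 mm by 85 mm) begins 54 mm behind the grasp point. The pads swing forward as they close: fully open they stand 13 mm farther back than shut.
Start: joints at [67.655, 12.427, 92.441, -0, 75.132, -6.429], TCP at [171.381, 601.056, 250.3] pointing down, gripper open.
Joint ranges: [-157.48, 157.48], [-44.54, 120.13], [17.64, 146.25], [-64.5, 244.5], [7.68, 150.69], [-147.95, 147.95]. Speed limits (degrees/s): [159.86, 159.86, 180, 180, 180, 180].

### API

Orientations are given as a 3x3 rotation matrix whose columns are the frame's x, y, z axes.
In Python, from workcell import r gives the robot as it stands.
- The arm moves only by the shell command python3 -m handwheel 'ROWS' [OPENING] [FORCE]. ROWS is JSON, a list that holds one entry, the list of rows, each a list of 6 numbers: the shift along the tool's x, y, z normalised to -1 to 1, where 1 is 0.1 m, then the turn, a rotation vector about the tool's x, y, z normalised to -1 to 1, where 1 is 30 degrees. In form: [[[dx, dy, dz, wx, wy, wz], ...]]. A call has 1 to 5 rows; each row is the pose to reach, as a shift and turn from the pose commanded when the call began, along the tool's axes at that moment; what a row does not reach only later rows make up. A row lasts 1/8 s, in which the tool goes at most 62.5 mm and 10.7 degrees, less where a joint would pass 70% of its speed; a pose out of reach is approached as far as the arm can. A call with a number of a shift or a turn outside -1 to 1 is refused whole. A call with a gripper value outside its range is refused whole. OPENING is the closure, from 0 (fully open) to 1 (shut), set as the call begins (- or left out, the last holds). The fingers move at their own pace and stop on an object; FORCE is the grip in N (left out, the last holds). Time passes only in rows, so rows that repeat a pose let the fingers close. It gives the time, the measured TCP pose, the force and the opening at its end, in the units of the state.
- r.get_state(): the state, without advancing time (a new reading comes with each control period).
- r.snapshot(name): name is "side" or "top" or "wrist"; returns the picture (384x512x3 uint8, blue, green, red); there is no depth.
- r.camera_model(name): a dict with "fx", "fy", "cx", "cy" (pixels), "xyz" and "rotation" of the camera in the world. Camera axes: x right, y up, looking along -z (the intrinsics and any distortion apply to the point x, -y, -z); pixel columns grow to the right and rows downward; lengths in mm; the calibration is good to about 2 mm. A picture is of the moment at which its call begins: read the wrist's pose just before it. camera_model takes no time and is no camera call; for the wrist camera it gives the pose at the moment of the call.
- r.hand_in(): hands the job in, once; it reports no verdict.
The state is a dict: "clock": time; "qpos": joint angles; "qd": joint speeds; "joint_torque": joint torques, N m; "position": TCP position; "tcp_rot": TCP orientation; "wrist_force": force on the tool from outside, world axes, zero at the start; "wrist_torque": the same for the moment, N m; "finger_gap": finger opening in mm.
Only numpy, scipy, OpenCV 4.12 (cv2) and the standard library are available. Lean on these libraries where they do the work, as an engineer would, in place of code of your own. Each camera call takes 0.05 s, during which the arm holds its last target.

### The job

Open the rocker catch of the dish bed by pressing its gate end down until it snaps over, slide the lidded glass dish along the channel until it rests gently against the buffer at the far end, and then press the paddle down so that the catch snaps back and its gate stands up behind the dish. The dish is glass: push it softly, keep it flat in the channel, and leave the beaker, the pot and the bottle beside the bed where they stand.

Things in the scene. Friction and masses are not known exactly. Their poses are not given: they have to be found in the camera images.
- dish_bed: Fixed metal block with a straight channel along its x axis, 293 mm long (x -200 to +93 mm), 124 wide. Origin on the worktop below the channel's middle line; x runs from the open end near the robot to the buffer end, y left, z up. Channel floor 26 mm above the worktop; rails at y = +-51.5 mm, 8 to 11 mm above the floor. A dish at the buffer has its centre at x = s (see buffer_nominal).
- buffer_nominal (a point): Nominal middle of the relaxed rubber buffer's face, 50 mm past the bed's origin. Buffer, steel stop bar (56 mm high) and grey rocker form one catch unit, clamped up to 18 mm nearer or farther along x than nominal: this setting s (-18 to +18 mm) is not measured; find it by feel or sight. The buffer gives 1.5 N per mm plus 0.1 N per mm/s for 4 mm, then a hard stop; it springs back slowly.
- gate_nominal (a point): Nominal point to press on the gate (true x is s farther), top of the bar when level, in bed frame x -58, y 34, z 29 mm. The gate is the rocker's inner arm, 26 mm wide in x, reaching from the left rail in to y = 26 mm. Below it the floor has a pocket, x -94 to -28, y 12 to 62 mm. When locked its inner end stands 16 mm above the channel floor and bars the channel.
- paddle_nominal (a point): Nominal middle of the thumb paddle, the rocker's outer end (true x is s farther), top face when level, in bed frame x -58, y 109, z 29 mm; 28 mm in x, 26 mm in y, ribbed, outside the left rail. The rocker is a 6 mm thick bar, a seesaw about an axis along x at y 66, z 26 mm. The paddle's middle is 14 mm above the worktop when locked, 44 mm when open.
- rocker (a joint): Rocker angle (rad). 0 = locked, gate up, paddle down (the start). 0.70 = open, gate sunk below the channel floor, paddle up. Over-centre spring: it tips at 0.35 (bar level) and snaps to the nearer end by itself. At the start of a stroke it needs about 4 N at the paddle, 6 N at the gate, falling to 0 at the tipping point. A gate raised under the dish would tilt the dish.
- dish: Loose round glass dish with lid, 100 mm across, 26 mm high, 45 to 85 g. Origin: centre of its underside; z up. It starts in the channel in front of the gate, its centre 138 to 145 mm before the bed's origin along x. Too wide to grip: push its near side along the channel.
- beaker: Loose empty glass beaker, 75 mm across, 88 mm high, left of the bed; origin at the centre of its underside. To be left alone.
- pot: Loose white sample pot with lid, 37 mm across, 42 mm high, right of the bed; origin at the centre of its underside. To be left alone.
- small_bottle: Loose small white bottle with ribbed cap, 48 mm across, 75 mm high, right of the bed; origin at the centre of its underside. To be left alone.

How it is judged:
By the outcome, as a careful person would: the job done as asked, in the order asked, and still so for the second after the job is handed in, with the robot touching nothing.
It also fails if it takes over 54 s, if anything falls off the work surface, if the arm or the gripper's body presses on something with over 40 N, if the wrist force passes 120 N, or if a joint passes its speed limit or range.

## Working session

There is one attempt and no reset: what is moved stays moved. The work goes in short steps, Python scripts to look and compute and a shell command to move; the robot and the scene stay as the last step left them, time stands still between calls to the robot, and variables do not carry over. Pictures are saved under pics/ and viewed, and the job is handed in when it is done.

```bash
ls; mkdir -p pics
python3 - <<'E'
from workcell import r
import cv2
s=r.get_state();print(s)
for n in("side","top","wrist"):
    cm=r.camera_model(n);print(n,cm)
    cv2.imwrite(f"pics/{n}0.png",r.snapshot(n))
E
```

```text
pics
{'clock': 0.0, 'qpos': array([ 6.76540092e+01,  1.24754096e+01,  9.25287518e+01, -1.28937075e-03,
        7.51314894e+01, -6.42574584e+00]), 'qd': array([ 0.02090647, -0.09985961, -0.04346815, -0.0643865 , -0.01813853,
        0.05546581]), 'joint_torque': array([ 1.99714832e-04, -3.96849740e+01, -3.03853190e+01, -1.39580134e-04,
        9.82200843e-03, -1.04950374e-05]), 'position': array([171.09812293, 600.32629003, 248.98031564]), 'tcp_rot': array([[-9.61645933e-01,  2.74292410e-01, -8.80022923e-04],
       [ 2.74293713e-01,  9.61643451e-01, -2.19802894e-03],
       [ 2.43365626e-04, -2.35511035e-03, -9.99997197e-01]]), 'wrist_force': array([0.20473864, 0.54746907, 0.27827003]), 'wrist_torque': array([-0.02827836, -0.00625677, -0.0279459 ]), 'finger_gap': 85.55766039706384}
side {'fx': 372.7956027267959, 'fy': 372.7956027267959, 'cx': 260.69703998882187, 'cy': 194.10938893574405, 'xyz': array([503.01800926, 671.81093776, 623.04778278]), 'rotation': array([[-0.96961926,  0.17287449, -0.17306909],
       [-0.24383779, -0.62654856,  0.74025674],
       [ 0.01953532,  0.75996797,  0.64966688]])}
top {'fx': 379.18955137079837, 'fy': 379.18955137079837, 'cx': 252.8655508625844, 'cy': 183.36393897964354, 'xyz': array([469.65463543,  41.62712824, 906.12535021]), 'rotation': array([[-1.13515743e-02,  9.79354451e-01, -2.01831615e-01],
       [-9.99935524e-01, -1.10573799e-02,  2.58506648e-03],
       [ 2.99967517e-04,  2.01847946e-01,  9.79416825e-01]])}
wrist {'fx': 305.9311620270529, 'fy': 305.9311620270529, 'cx': 257.3214312122234, 'cy': 192.54455556700597, 'xyz': array([ 97.46333176, 621.37718338, 373.12579483]), 'rotation': array([[ 0.2747411 , -0.91669552, -0.29014936],
       [ 0.96151386,  0.26102101,  0.08578539],
       [-0.00290401, -0.3025514 ,  0.95312865]])}
```

View pics/side0.png

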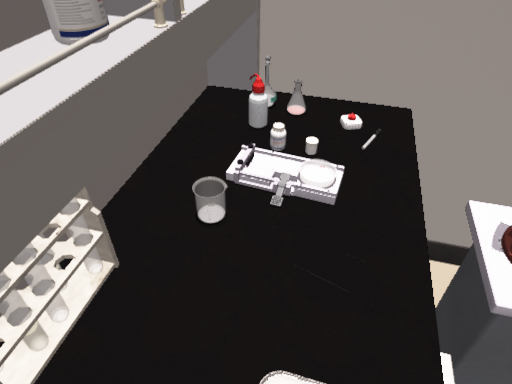

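View pics/top0.png

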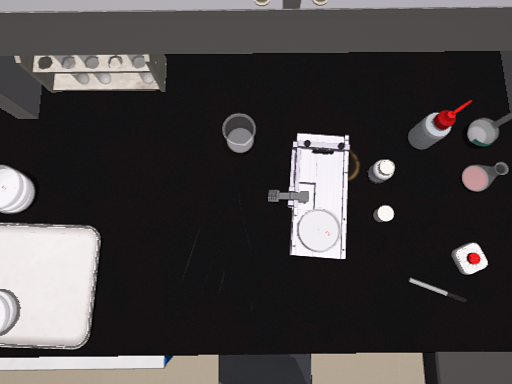

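View pics/wrist0.png

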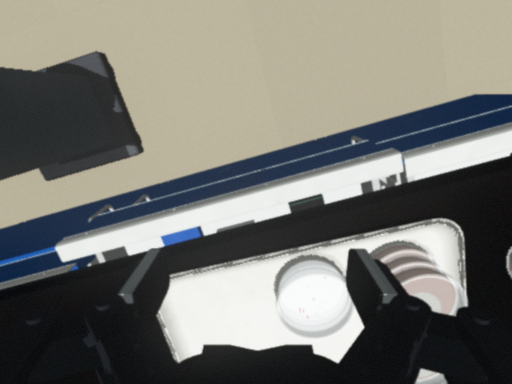

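The top view shows the bed at about (320,195), with the dish at (319,230), the rocker at (290,196) and the buffer end at (322,145). The beaker is up-left at (239,135); the pot (385,213) and bottle (382,170) are to the right. I'll zoom in for corners.

Run:
```python
import cv2
a=cv2.imread("pics/top0.png")[120:270,220:410];cv2.imwrite("pics/topz.png",cv2.resize(a,None,fx=4,fy=4,interpolation=cv2.INTER_CUBIC))
a=cv2.imread("pics/side0.png")[110:230,180:360];cv2.imwrite("pics/sidez.png",cv2.resize(a,None,fx=4,fy=4,interpolation=cv2.INTER_CUBIC))
```

```text
(no output)
```

View pics/topz.png

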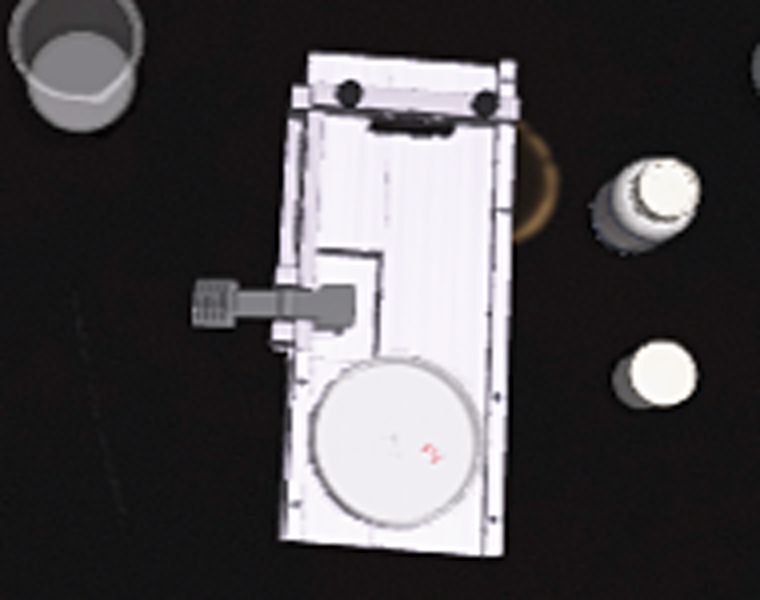

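View pics/sidez.png

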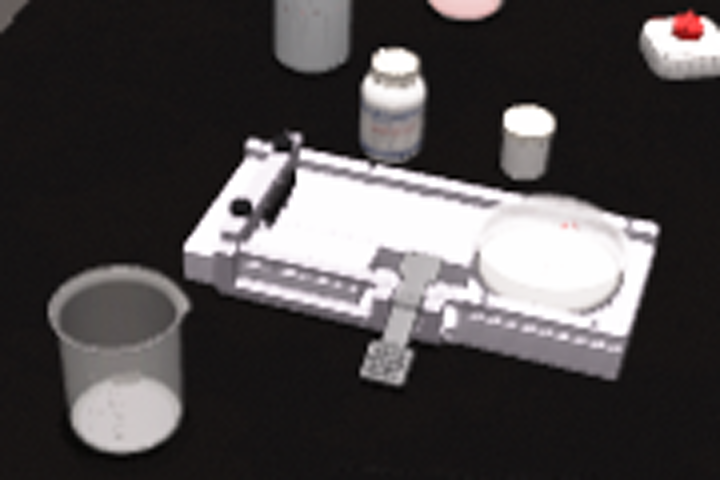

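```bash
cat > h.py <<'E'
import numpy as np,cv2
from scipy.optimize import least_squares
def proj(cm,P):
    P=np.atleast_2d(P);c=(P-cm["xyz"])@cm["rotation"]
    return np.c_[cm["cx"]+cm["fx"]*c[:,0]/-c[:,2], cm["cy"]-cm["fy"]*c[:,1]/-c[:,2]]
def ray(cm,u,v,z):
    d=cm["rotation"]@np.array([(u-cm["cx"])/cm["fx"],-(v-cm["cy"])/cm["fy"],-1.])
    return cm["xyz"]+d*(z-cm["xyz"][2])/d[2]
def b2w(p,P):
    c,s=np.cos(p[2]),np.sin(p[2]);P=np.atleast_2d(np.array(P,float))
    return np.c_[p[0]+c*P[:,0]-s*P[:,1],p[1]+s*P[:,0]+c*P[:,1],P[:,2]]
E
python3 - <<'E'
from h import *
from workcell import r
T=r.camera_model("top");S=r.camera_model("side")
tz=lambda u,v:(220+(u+.5)/4-.5,120+(v+.5)/4-.5)
sz=lambda u,v:(180+(u+.5)/4-.5,110+(v+.5)/4-.5)
# name,cam,pix,bed pt, s-dep
pts=[("NLt",T,tz(281,541),(-200,62,26),0),("NRt",T,tz(503,556),(-200,-62,30),0),("FLt",T,tz(308,52),(93,62,26),0),
("padT",T,tz(213,303),(-58,107.5,14.1),1),("gateT",T,tz(354,306),(-58,29.4,42.5),1),
("NLb_s",S,sz(616,378),(-200,62,0),0),("FLb_s",S,sz(186,275),(93,62,0),0),("NR_s",S,sz(660,228),(-200,-62,30),0),
("padS",S,sz(387,364),(-58,107.5,14.1),1),("gateS",S,sz(421,254),(-58,29.4,42.5),1)]
def res(p,full=False):
    o=[]
    for n,c,px,P,d in pts:
        P=np.array(P,float);P[0]+=d*p[3]
        o.append(proj(c,b2w(p,P))[0]-px)
    return np.array(o) if full else np.ravel(o)
f=least_squares(res,[400,-100,0,0],loss='soft_l1',x_scale=[1,1,.01,1]);p=f.x
print(p,np.degrees(p[2]))
for a,b in zip(pts,res(p,True)):print(a[0],b.round(2))
d=ray(T,*tz(397,441),51);print("dish",d)
c,s=np.cos(p[2]),np.sin(p[2]);e=d[:2]-p[:2];print("dish in bed",c*e[0]+s*e[1],-s*e[0]+c*e[1])
for n,u in(("beaker",tz(80,115)),("pot",tz(640,385)),("bottle",tz(625,222))):print(n,ray(T,*u,0))
E
```

```text
[ 6.77229630e+02 -1.22833426e+02 -8.36079559e-02 -5.31229688e+00] -4.790383006202609
NLt [0.5  0.18]
NRt [-0.18  0.42]
FLt [0.03 0.39]
padT [0.96 0.22]
gateT [ 0.13 -0.21]
NLb_s [-0.18  1.28]
FLb_s [-0.98  1.73]
NR_s [-1.11  1.36]
padS [-0.3  -0.62]
gateS [ 0.64 -0.25]
dish [ 537.55277044 -107.65902985   51.        ]
dish in bed -140.45617609675065 3.456894419573233
beaker [745.5996505   71.15574295   0.        ]
pot [ 573.36546507 -263.7772099     0.        ]
bottle [ 673.59624683 -262.48486099    0.        ]
```

The top and side views agree to about 1 px (2–3 mm): the bed is at (677,-123), yaw -4.8°, with s about -5 and the dish at bed x ≈ -140. That dish position fits the stated 138–145 mm. I'll shut the gripper and travel over high.

```bash
for i in 1 ; do python3 -m handwheel '[[[-0.5,-0.43,0,0,0,-0.18],[-1,-0.87,0,0,0,-0.37],[-1,-0.87,0,0,0,-0.37]]]' 1 40; done
```

```text
clock: 0.52
position: [244.9, 487.0, 249.5]
tcp_rot: [[-0.996, 0.088, -0.001], [0.088, 0.996, -0.002], [0.0, -0.002, -1.0]]
wrist_force: [-0.3, 0.3, -1.2]
finger_gap: 32.0
```

```bash
for i in 1; do python3 -m handwheel '[[[-0.4,-0.5,0,0,0,0],[-0.78,-1,0,0,0,0],[-0.78,-1,0,0,0,0]]]' >/dev/null
python3 -m handwheel '[[[-0.4,-0.5,0,0,0,0],[-0.78,-1,0,0,0,0],[-0.78,-1,0,0,0,0]]]' >/dev/null
python3 -m handwheel '[[[-0.4,-0.5,0,0,0,0],[-0.78,-1,0,0,0,0],[-0.78,-1,0,0,0,0]]]' >/dev/null
python3 -m handwheel '[[[-0.4,-0.5,0,0,0,0],[-0.78,-1,0,0,0,0],[-0.78,-1,0,0,0,0]]]' >/dev/null
python3 -m handwheel '[[[-0.2,-0.5,0,0,0,0],[-0.4,-1,0,0,0,0],[-0.4,-1,0,0,0,0],[-0.4,-1,0,0,0,0]]]'; done
python3 - <<'E'
from workcell import r
import cv2,pickle
cm=r.camera_model("wrist");im=r.snapshot("wrist");pickle.dump(cm,open("w1.pkl","wb"))
cv2.imwrite("pics/w1.png",im);print(r.get_state()["position"],r.get_state()["clock"])
cv2.imwrite("pics/w1b.png",cv2.resize(im,(800,600),interpolation=cv2.INTER_CUBIC))
E
```

```text
clock: 2.52
position: [552.1, -35.2, 249.9]
tcp_rot: [[-0.997, 0.082, -0.001], [0.082, 0.997, 0.002], [0.001, 0.002, -1.0]]
wrist_force: [0.2, 0.3, -0.1]
finger_gap: 0.1
[552.01981007 -35.07579078 249.93690696] 2.575
```

View pics/w1b.png

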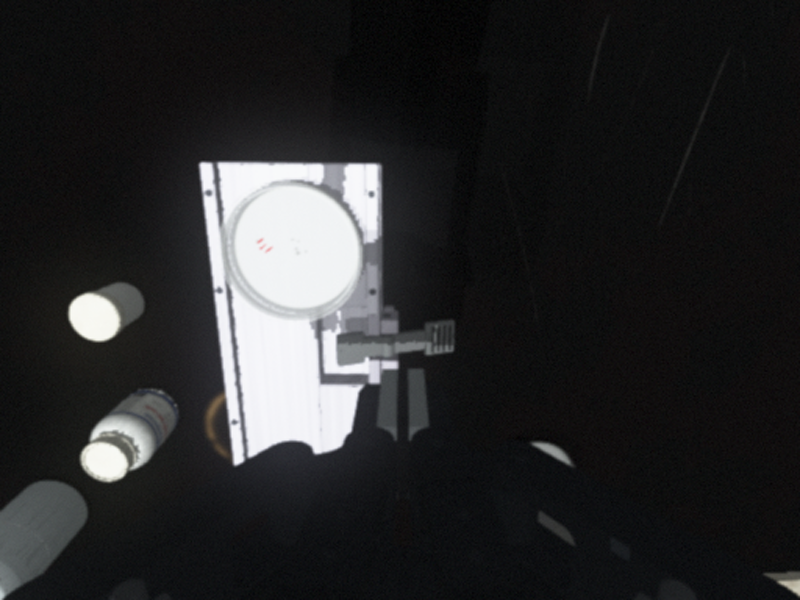

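The wrist view shows the bed with its near edge at row 163 and left edge at column 380. The dish is centred at (293,249), the gate inner end is at (338,348), the paddle is at (440,337) and the fingertips are at about (403,372). Next I'll zoom in and refine.

Run:
```python
import cv2
a=cv2.imread("pics/w1.png")[95:255,120:300];cv2.imwrite("pics/w1z.png",cv2.resize(a,None,fx=4,fy=3.75,interpolation=cv2.INTER_CUBIC))
```

```text
(no output)
```

View pics/w1z.png

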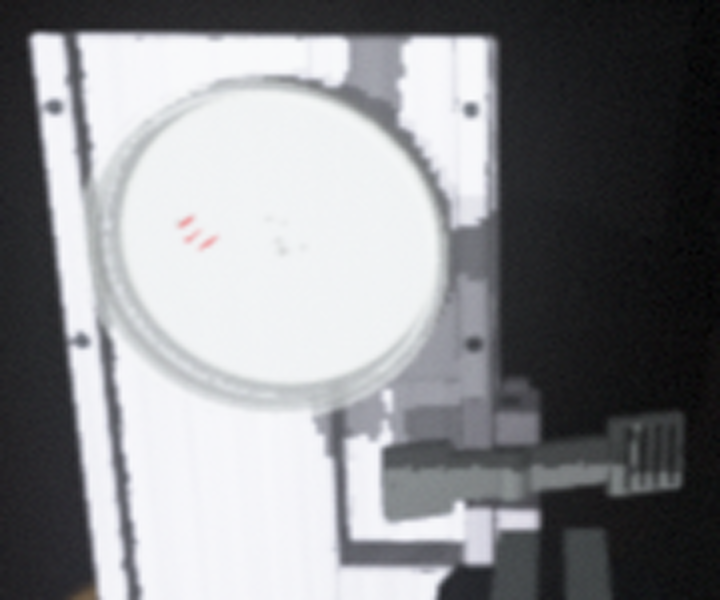

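Run:
```python
from h import *
import pickle
from workcell import r
T=r.camera_model("top");W=pickle.load(open("w1.pkl","rb"))
tz=lambda u,v:(220+(u+.5)/4-.5,120+(v+.5)/4-.5)
wz=lambda u,v:(120+(u+.5)/4-.5,95+(v+.5)/3.75-.5)
pts=[("NLt",T,tz(281,541),(-200,62,36),0),("NRt",T,tz(503,556),(-200,-62,36),0),("FLt",T,tz(308,52),(93,62,26),0),
("padT",T,tz(213,303),(-58,107.5,14.1),1),("gateT",T,tz(354,306),(-58,29.4,42.5),1),
("NLw",W,wz(497,38),(-200,62,36),0),("NRw",W,wz(31,34),(-200,-62,36),0),("pock",W,wz(342,563),(-28,12,26),0),
("g1",W,wz(383,450),(-71,29.4,42.5),1),("g2",W,wz(388,519),(-45,29.4,42.5),1),
("p1",W,wz(684,411),(-72,119.6,9.7),1),("p2",W,wz(682,489),(-44,119.6,9.7),1)]
def res(p,full=False):
    o=[]
    for n,c,px,P,d in pts:
        P=np.array(P,float);P[0]+=d*p[3]
        o.append(proj(c,b2w(p,P))[0]-px)
    return np.array(o) if full else np.ravel(o)
f=least_squares(res,[677,-122,-.08,0],loss='soft_l1',x_scale=[1,1,.01,1]);p=f.x
print(p,np.degrees(p[2]));np.save("bed.npy",p)
for a,b in zip(pts,res(p,True)):print(a[0],b.round(2))
c,s=np.cos(p[2]),np.sin(p[2])
for n,d in(("T",ray(T,*tz(397,441),51)),("W",ray(W,*wz(282,234),52))):
  e=d[:2]-p[:2];print("dish",n,d,"in bed",c*e[0]+s*e[1],-s*e[0]+c*e[1])
S=p[3]
for n,P in(("gate",(-58+S,32,0)),("paddle",(-58+S,109,0)),("behind",(-206,0,0)),("end",(S-61,0,0))):print(n,b2w(p,P))
```

```text
[ 6.77046831e+02 -1.23965670e+02 -9.17160679e-02 -6.55029135e+00] -5.254943604354044
NLt [ 0.73 -0.1 ]
NRt [0.24 0.65]
FLt [0.82 0.28]
padT [1.21 0.43]
gateT [0.38 0.27]
NLw [ 0.22 -0.11]
NRw [-0.19 -0.12]
pock [0.25 1.03]
g1 [ 0.89 -0.51]
g2 [0.33 1.5 ]
p1 [0.26 0.15]
p2 [-0.14 -0.24]
dish T [ 537.55277044 -107.65902985   51.        ] in bed -140.4012564574319 3.462186135141339
dish W [ 531.81251711 -105.622226     52.        ] in bed -146.30392952117086 4.964693681468468
gate [[615.69864426 -86.18816278   0.        ]]
paddle [[622.75088473  -9.51179156   0.        ]]
behind [[ 471.91264341 -105.09863707    0.        ]]
end [[ 609.78045194 -117.77890509    0.        ]]
```

```bash
python3 -m handwheel '[[[-0.34,-0.22,0.3,0,0,0],[-0.68,-0.445,0.8,0,0,0],[-0.68,-0.445,1,0,0,0],[-0.68,-0.445,1,0,0,0]]]'; python3 -m handwheel '[[[0,0,0.4,0,0,0],[0,0,0.75,0,0,0],[0,0,0.75,0,0,0],[0,0,0.75,0,0,0]]]'
python3 - <<'E'
from workcell import r
import cv2,pickle
cm=r.camera_model("wrist");im=r.snapshot("wrist");pickle.dump(cm,open("w2.pkl","wb"))
cv2.imwrite("pics/w2.png",cv2.resize(im,(800,600),interpolation=cv2.INTER_CUBIC))
E
```

```text
clock: 3.08
position: [614.1, -85.4, 147.5]
tcp_rot: [[-0.997, 0.082, -0.006], [0.082, 0.997, 0.002], [0.007, 0.002, -1.0]]
wrist_force: [0.1, 0.2, -0.7]
finger_gap: 0.1
clock: 3.58
position: [618.0, -87.4, 78.2]
tcp_rot: [[-0.997, 0.083, 0.004], [0.083, 0.997, -0.001], [-0.004, -0.001, -1.0]]
wrist_force: [0.4, -0.3, -0.7]
finger_gap: 0.4
```

View pics/w2.png

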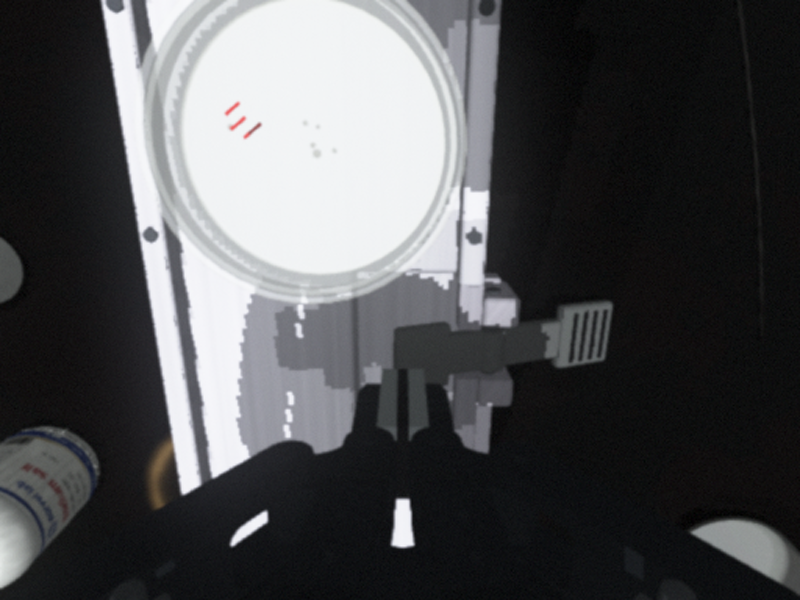

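Here the fingertips (379–428, row 370) sit just past the gate's near edge (row 325, inner corner at 395). I'll check the offset by projection.

Run:
```python
from h import *
import pickle
W=pickle.load(open("w2.pkl","rb"));p=np.load("bed.npy");k=800/512
tc=np.array([618,-87.4,78.2])
for n,P in(("tipnear",tc+[-11,1,-19]),("tipfar",tc+[11,-1,-19]),("tipR",tc+[-11,-14,-19]),("tipL",tc+[-11,15,-19])):print(n,(proj(W,P)+.5)[0]*k)
S=p[3]
for n,P in(("gn",(-71+S,29.4,42.5)),("gf",(-45+S,29.4,42.5)),("p1",(-72+S,119.6,9.7)),("p2",(-44+S,119.6,9.7))):
  print(n,(proj(W,b2w(p,P))+.5)[0]*k)
# invert: p1 px (611,302), p2 (606,363), gate near (395,328)
for px,z in(((611,302),9.7),((606,363),9.7),((395,328),42.5)):
  d=ray(W,px[0]/k-.5,px[1]/k-.5,z);c,s=np.cos(p[2]),np.sin(p[2]);e=d[:2]-p[:2];print(px,c*e[0]+s*e[1],-s*e[0]+c*e[1])
```

```text
tipnear [404.99612883 360.49854812]
tipfar [404.45235987 419.7641277 ]
tipR [359.33610643 363.97532302]
tipL [447.82413351 357.23741675]
gn [400.50572961 329.48930921]
gf [400.04899902 394.47253497]
p1 [614.7353254  300.84222847]
p2 [605.57563522 361.45969773]
(611, 302) -78.0242394247851 118.0973624775989
(606, 363) -49.81022589885539 119.88921376656644
(395, 328) -78.10226013379365 27.432624751184726
```

```bash
python3 -m handwheel '[[[0.02,0,0.08,0,0,0],[0.02,0,0.14,0,0,0],[0.02,0,0.18,0,0,0],[0.02,0,0.22,0,0,0],[0.02,0,0.26,0,0,0]]]'; python3 -m handwheel '[[[0,0,0.04,0,0,0],[0,0,0.08,0,0,0],[0,0,0.1,0,0,0],[0,0,0.1,0,0,0]]]'
python3 - <<'E'
from workcell import r
import cv2
im=r.snapshot("top")
a=im[120:270,220:410];cv2.imwrite("pics/t3.png",cv2.resize(a,None,fx=4,fy=4,interpolation=cv2.INTER_CUBIC))
a=r.snapshot("side")[110:230,180:360];cv2.imwrite("pics/s3.png",cv2.resize(a,None,fx=4,fy=4,interpolation=cv2.INTER_CUBIC))
E
```

```text
clock: 4.25
position: [615.1, -88.3, 49.6]
tcp_rot: [[-0.996, 0.084, 0.001], [0.084, 0.996, -0.001], [-0.002, -0.0, -1.0]]
wrist_force: [-0.1, -1.2, 1.4]
finger_gap: -0.0
clock: 4.75
position: [614.1, -87.4, 38.7]
tcp_rot: [[-0.996, 0.084, -0.001], [0.084, 0.996, 0.0], [0.001, 0.0, -1.0]]
wrist_force: [-0.8, -0.3, 0.4]
finger_gap: 0.1
```

View pics/s3.png

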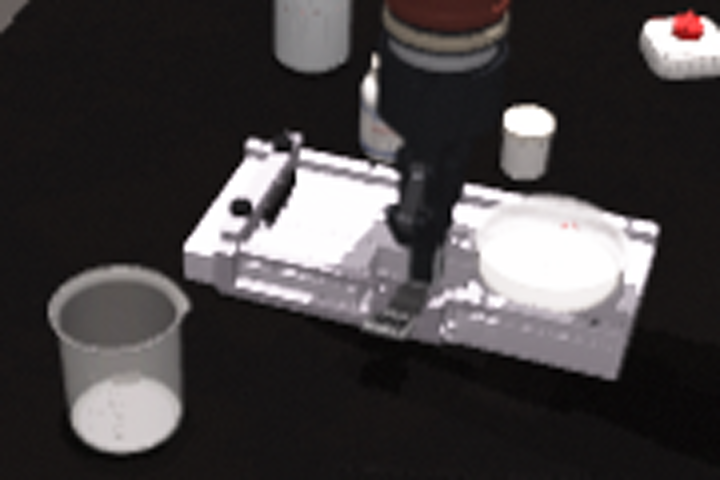

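The paddle now stands up at (390,315), so the catch is open and the dish hasn't moved. Next I'll lift clear and go behind the dish.

```bash
python3 -m handwheel '[[[0,0,-0.3,0,0,0],[0,0,-0.6,0,0,0],[0,0,-0.6,0,0,0]]]'; python3 -m handwheel '[[[0.5,-0.1,0,0,0,0],[1,-0.2,0,0,0,0],[1,-0.2,0,0,0,0]]]' >/dev/null;python3 -m handwheel '[[[0.3,-0.05,0,0,0,0],[0.5,-0.086,0,0,0,0],[0.5,-0.086,0,0,0,0],[0.5,-0.086,0,0,0,0]]]'
python3 - <<'E'
from workcell import r
import cv2
from h import *
cm=r.camera_model("top");im=r.snapshot("top");st=r.get_state()["position"];print(st)
a=im[120:270,220:410];cv2.imwrite("pics/t4.png",cv2.resize(a,None,fx=4,fy=4,interpolation=cv2.INTER_CUBIC))
p=np.load("bed.npy");c,s=np.cos(p[2]),np.sin(p[2]);e=st[:2]-p[:2];print("bed",c*e[0]+s*e[1],-s*e[0]+c*e[1])
E
```

```text
clock: 5.22
position: [617.3, -88.4, 102.9]
tcp_rot: [[-0.996, 0.084, 0.007], [0.084, 0.996, -0.002], [-0.007, -0.001, -1.0]]
wrist_force: [0.2, 0.4, 0.2]
finger_gap: 0.0
clock: 6.1
position: [464.0, -103.8, 99.5]
tcp_rot: [[-0.996, 0.084, 0.002], [0.084, 0.996, -0.0], [-0.002, -0.0, -1.0]]
wrist_force: [0.6, 0.3, 0.1]
finger_gap: -0.1
[ 464.06447525 -103.83393394   99.59116526]
bed -213.9310135834659 0.540593212266355
```

View pics/t4.png

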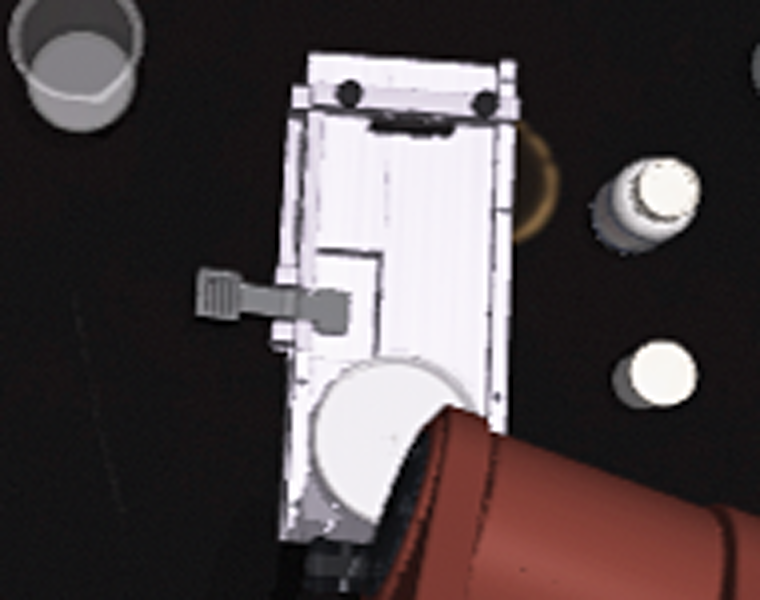

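```bash
python3 -m handwheel '[[[0,0.01,0.2,0,0,0],[0,0.01,0.4,0,0,0],[0,0.01,0.48,0,0,0],[0,0.01,0.48,0,0,0]]]'; python3 -m handwheel '[[[-0.02,0,0,0,0,0],[-0.04,0,0,0,0,0],[-0.06,0,0,0,0,0],[-0.08,-0.001,0,0,0,0],[-0.1,-0.001,0,0,0,0]]]';python3 -m handwheel '[[[-0.02,0,0,0,0,0],[-0.04,0,0,0,0,0],[-0.06,0,0,0,0,0],[-0.08,-0.001,0,0,0,0],[-0.1,-0.001,0,0,0,0]]]'
python3 - <<'E'
from workcell import r
import cv2,pickle
cm=r.camera_model("wrist");im=r.snapshot("wrist")
cv2.imwrite("pics/w5.png",cv2.resize(im,(800,600),interpolation=cv2.INTER_CUBIC))
a=r.snapshot("side")[110:230,180:360];cv2.imwrite("pics/s5.png",cv2.resize(a,None,fx=4,fy=4,interpolation=cv2.INTER_CUBIC))
E
```

```text
clock: 6.65
position: [462.8, -102.5, 50.9]
tcp_rot: [[-0.996, 0.084, -0.001], [0.084, 0.996, 0.0], [0.001, 0.0, -1.0]]
wrist_force: [0.7, 0.3, -0.2]
finger_gap: -0.0
clock: 7.28
position: [472.8, -103.6, 51.4]
tcp_rot: [[-0.996, 0.084, 0.0], [0.084, 0.996, -0.0], [-0.0, -0.0, -1.0]]
wrist_force: [-0.1, 0.5, 0.5]
finger_gap: -0.1
clock: 7.9
position: [482.7, -104.5, 51.2]
tcp_rot: [[-0.996, 0.084, -0.0], [0.084, 0.996, 0.0], [0.0, 0.0, -1.0]]
wrist_force: [-1.3, -0.2, -0.4]
finger_gap: 0.0
```

View pics/w5.png

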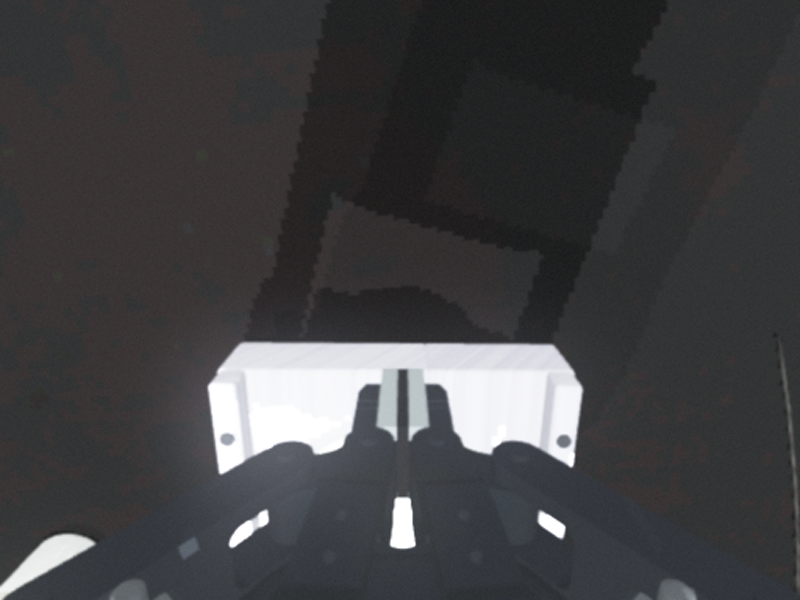

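View pics/s5.png

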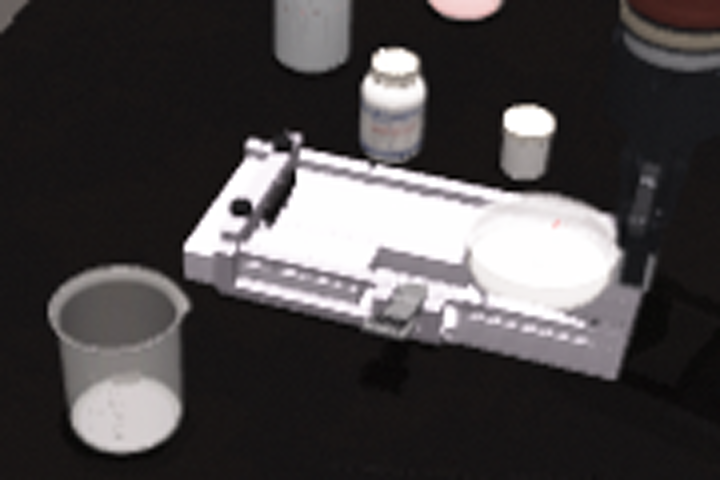

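The fingers are centred in the channel (rails at columns 245 and 553, fingers at 403), and the dish has just started to move, lying flat. I'll keep pushing gently.

```bash
python3 -m handwheel '[[[-0.03,0,0,0,0,0],[-0.06,0,0,0,0,0],[-0.09,-0.001,0,0,0,0],[-0.12,-0.001,0,0,0,0],[-0.15,-0.001,0,0,0,0]]]'; python3 -m handwheel '[[[-0.03,0,0,0,0,0],[-0.06,0,0,0,0,0],[-0.09,-0.001,0,0,0,0],[-0.12,-0.001,0,0,0,0],[-0.15,-0.001,0,0,0,0]]]'; python3 -m handwheel '[[[-0.03,0,0,0,0,0],[-0.06,0,0,0,0,0],[-0.09,-0.001,0,0,0,0],[-0.12,-0.001,0,0,0,0],[-0.15,-0.001,0,0,0,0]]]'
python3 - <<'E'
from workcell import r
import cv2,pickle
a=r.snapshot("side")[110:230,180:360];cv2.imwrite("pics/s6.png",cv2.resize(a,None,fx=4,fy=4,interpolation=cv2.INTER_CUBIC))
E
```

```text
clock: 8.62
position: [497.8, -105.9, 51.3]
tcp_rot: [[-0.996, 0.084, -0.0], [0.084, 0.996, 0.0], [0.0, 0.0, -1.0]]
wrist_force: [0.1, -0.2, 0.2]
finger_gap: -0.3
clock: 9.25
position: [512.7, -107.2, 51.3]
tcp_rot: [[-0.996, 0.084, 0.0], [0.084, 0.996, -0.0], [-0.0, -0.0, -1.0]]
wrist_force: [-0.8, -0.2, 0.4]
finger_gap: 0.4
clock: 9.88
position: [527.6, -108.6, 51.3]
tcp_rot: [[-0.996, 0.084, -0.0], [0.084, 0.996, -0.0], [0.0, -0.0, -1.0]]
wrist_force: [-0.5, 0.6, 0.2]
finger_gap: -0.2
```

View pics/s6.png

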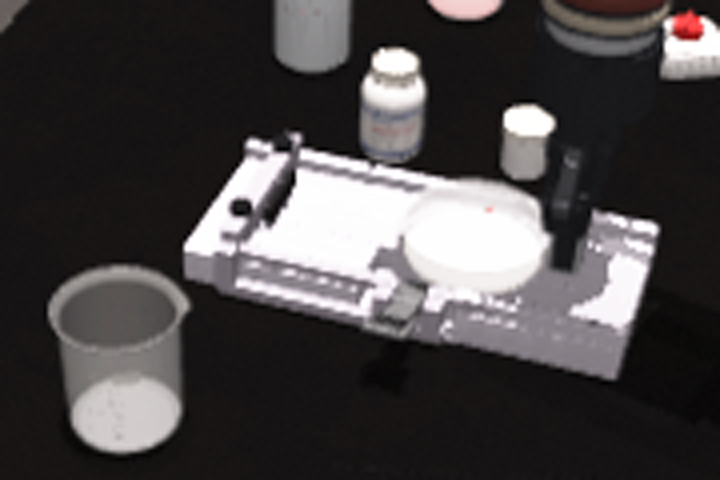

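```bash
python3 -m handwheel '[[[-0.03,0,0,0,0,0],[-0.06,0,0,0,0,0],[-0.09,-0.001,0,0,0,0],[-0.12,-0.001,0,0,0,0],[-0.15,-0.001,0,0,0,0]]]'; python3 -m handwheel '[[[-0.03,0,0,0,0,0],[-0.06,0,0,0,0,0],[-0.09,-0.001,0,0,0,0],[-0.12,-0.001,0,0,0,0],[-0.15,-0.001,0,0,0,0]]]'; python3 -m handwheel '[[[-0.03,0,0,0,0,0],[-0.06,0,0,0,0,0],[-0.09,-0.001,0,0,0,0],[-0.12,-0.001,0,0,0,0],[-0.15,-0.001,0,0,0,0]]]';python3 -m handwheel '[[[-0.03,0,0,0,0,0],[-0.06,0,0,0,0,0],[-0.09,-0.001,0,0,0,0],[-0.11,-0.001,0,0,0,0],[-0.13,-0.001,0,0,0,0]]]'
python3 - <<'E'
from workcell import r
import cv2,pickle
a=r.snapshot("side")[110:230,180:360];cv2.imwrite("pics/s7.png",cv2.resize(a,None,fx=4,fy=4,interpolation=cv2.INTER_CUBIC))
a=r.snapshot("top")[120:270,220:410];cv2.imwrite("pics/t7.png",cv2.resize(a,None,fx=4,fy=4,interpolation=cv2.INTER_CUBIC))
E
```

```text
clock: 10.55
position: [542.6, -110.0, 51.3]
tcp_rot: [[-0.996, 0.084, 0.0], [0.084, 0.996, -0.0], [-0.0, -0.0, -1.0]]
wrist_force: [0.1, 0.3, -0.1]
finger_gap: -0.0
clock: 11.18
position: [557.5, -111.3, 51.3]
tcp_rot: [[-0.996, 0.084, -0.0], [0.084, 0.996, -0.0], [0.0, -0.0, -1.0]]
wrist_force: [-0.3, 0.7, 0.6]
finger_gap: -0.1
clock: 11.8
position: [572.5, -112.7, 51.3]
tcp_rot: [[-0.996, 0.084, -0.0], [0.084, 0.996, -0.0], [0.0, -0.0, -1.0]]
wrist_force: [0.7, 0.2, -0.2]
finger_gap: -0.0
clock: 12.42
position: [585.3, -113.9, 51.3]
tcp_rot: [[-0.996, 0.084, -0.0], [0.084, 0.996, 0.0], [0.0, 0.0, -1.0]]
wrist_force: [0.3, -0.1, 0.2]
finger_gap: 0.2
```

View pics/s7.png

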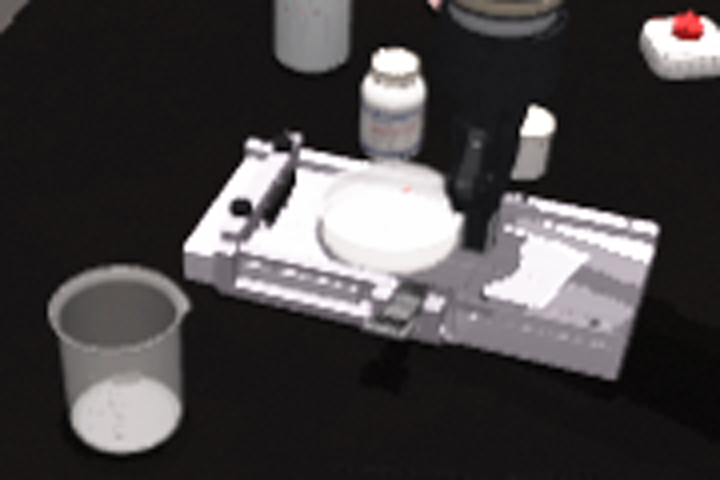

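View pics/t7.png

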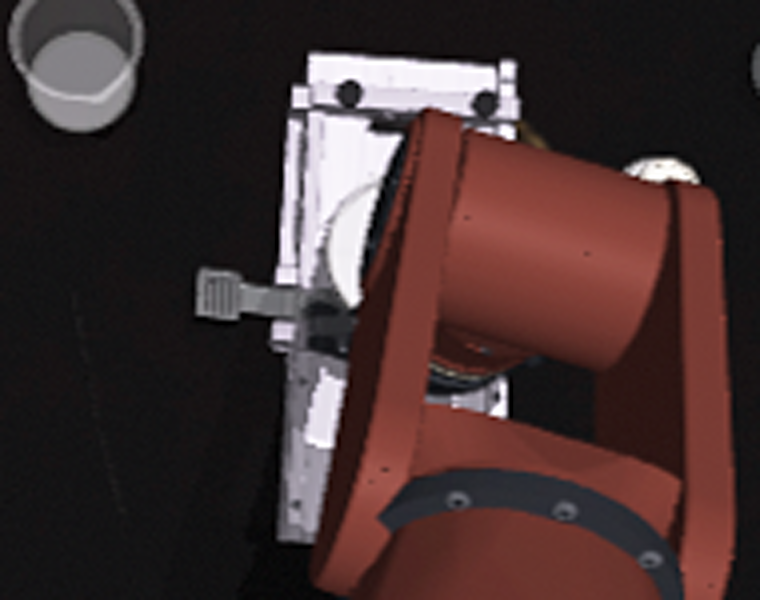

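```bash
python3 -m handwheel '[[[-0.02,0,0,0,0,0],[-0.04,0,0,0,0,0],[-0.06,0,0,0,0,0],[-0.08,-0.001,0,0,0,0],[-0.1,-0.001,0,0,0,0]]]';python3 -m handwheel '[[[-0.02,0,0,0,0,0],[-0.04,0,0,0,0,0],[-0.06,0,0,0,0,0],[-0.075,-0.001,0,0,0,0],[-0.085,-0.001,0,0,0,0]]]'; python3 -m handwheel '[[[-0.005,0,0,0,0,0],[-0.01,0,0,0,0,0],[-0.015,0,0,0,0,0],[-0.02,0,0,0,0,0],[-0.025,0,0,0,0,0]]]'
python3 - <<'E'
from workcell import r
import cv2,pickle
a=r.snapshot("side")[110:230,180:360];cv2.imwrite("pics/s8.png",cv2.resize(a,None,fx=4,fy=4,interpolation=cv2.INTER_CUBIC))
E
```

```text
clock: 13.15
position: [595.3, -114.8, 51.3]
tcp_rot: [[-0.996, 0.084, -0.0], [0.084, 0.996, -0.0], [0.0, -0.0, -1.0]]
wrist_force: [0.5, -0.2, -0.3]
finger_gap: 0.2
clock: 13.78
position: [603.7, -115.6, 51.3]
tcp_rot: [[-0.996, 0.084, -0.0], [0.084, 0.996, 0.0], [0.0, 0.0, -1.0]]
wrist_force: [-0.1, 0.4, 0.4]
finger_gap: -0.2
clock: 14.4
position: [606.1, -115.8, 51.3]
tcp_rot: [[-0.996, 0.084, -0.0], [0.084, 0.996, -0.0], [0.0, -0.0, -1.0]]
wrist_force: [0.2, -1.0, 1.7]
finger_gap: -0.0
```

View pics/s8.png

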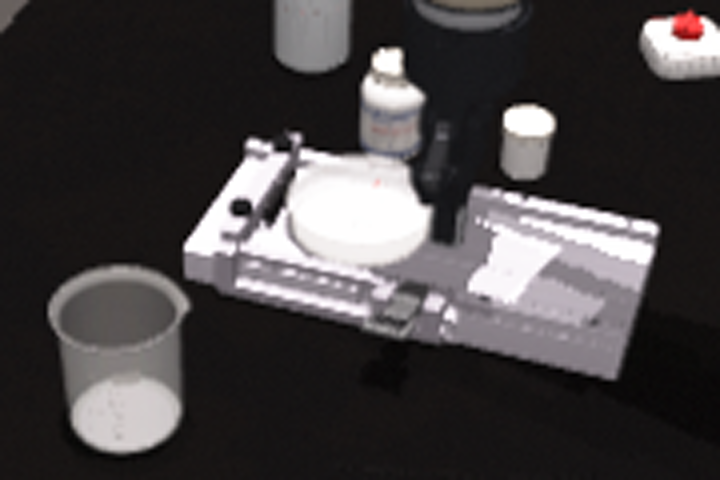

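```bash
python3 -m handwheel '[[[-0.005,0,0,0,0,0],[-0.01,0,0,0,0,0],[-0.015,0,0,0,0,0],[-0.02,0,0,0,0,0]]]' | grep -E 'pos|force'; python3 -m handwheel '[[[-0.005,0,0,0,0,0],[-0.01,0,0,0,0,0]]]' | grep -E 'pos|force'; python3 -m handwheel '[[[-0.005,0,0,0,0,0],[-0.01,0,0,0,0,0]]]' | grep -E 'pos|force'; python3 -m handwheel '[[[0,0,0,0,0,0]]]'| grep -E 'clock|pos|force'
```

```text
position: [608.1, -115.9, 51.3]
wrist_force: [-0.8, -0.4, -0.1]
position: [609.1, -116.1, 51.3]
wrist_force: [-0.3, -0.2, -0.1]
position: [609.9, -116.1, 51.3]
wrist_force: [-1.8, 0.8, 0.2]
clock: 15.58
position: [610.0, -116.1, 51.3]
wrist_force: [-0.5, -0.0, 0.6]
```

```bash
python3 -m handwheel '[[[0,0,0,0,0,0]]]'| grep -E 'force'; python3 -m handwheel '[[[0,0,0,0,0,0]]]'| grep -E 'force'; python3 -m handwheel '[[[-0.005,0,0,0,0,0],[-0.01,0,0,0,0,0]]]' | grep -E 'pos|force';python3 -m handwheel '[[[0,0,0,0,0,0]]]'| grep -E 'force'; python3 -m handwheel '[[[0,0,0,0,0,0]]]'| grep -E 'clock|pos|force'
python3 - <<'E'
from workcell import r
import cv2,pickle
a=r.snapshot("side")[135:195,210:300];cv2.imwrite("pics/s9.png",cv2.resize(a,None,fx=8,fy=8,interpolation=cv2.INTER_CUBIC))
E
```

```text
wrist_force: [-1.2, -0.0, 0.9]
wrist_force: [-0.7, 1.3, 1.7]
position: [610.6, -116.2, 51.3]
wrist_force: [-3.4, -0.2, 3.2]
wrist_force: [-3.0, 1.0, 3.4]
clock: 16.32
position: [610.8, -116.2, 51.3]
wrist_force: [-2.8, 1.4, 1.8]
```

View pics/s9.png

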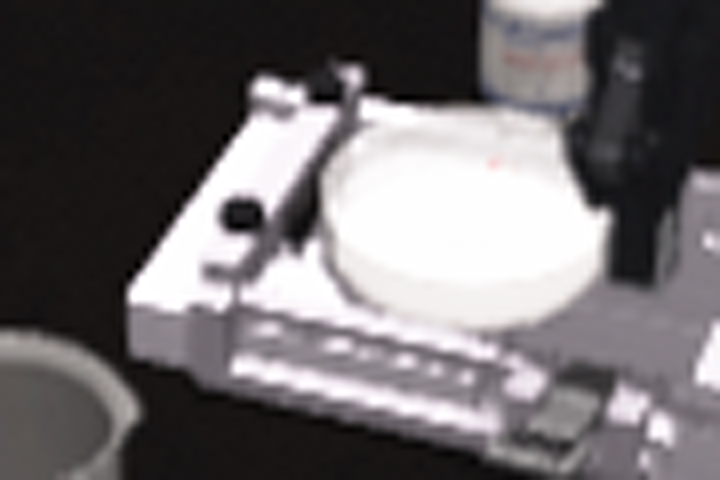

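The wrist force has risen to about 3 N and the dish sits flat against the buffer. I'll back off slowly so the buffer can relax.

```bash
python3 -m handwheel '[[[0.004,0,0,0,0,0],[0.008,0,0,0,0,0],[0.012,0,0,0,0,0],[0.016,0,0,0,0,0],[0.02,0,0,0,0,0]]]'| grep -E 'pos|force'; python3 -m handwheel '[[[0.004,0,0,0,0,0],[0.008,0,0,0,0,0],[0.012,0,0,0,0,0],[0.016,0,0,0,0,0],[0.03,0,0,0,0,0]]]'| grep -E 'pos|force'; python3 -m handwheel '[[[0.05,0,0,0,0,0],[0.1,0,0,0,0,0],[0.15,0,-0.1,0,0,0],[0.15,0,-0.4,0,0,0],[0.15,0,-0.6,0,0,0]]]'
python3 - <<'E'
from workcell import r
import cv2,pickle
a=r.snapshot("side")[135:195,210:300];cv2.imwrite("pics/s10.png",cv2.resize(a,None,fx=8,fy=8,interpolation=cv2.INTER_CUBIC))
E
```

```text
position: [609.5, -116.2, 51.5]
wrist_force: [-0.0, -0.8, 0.4]
position: [606.1, -115.8, 51.3]
wrist_force: [0.8, -1.3, -0.6]
clock: 18.25
position: [591.8, -114.8, 113.5]
tcp_rot: [[-0.996, 0.084, 0.002], [0.084, 0.996, -0.001], [-0.002, -0.001, -1.0]]
wrist_force: [0.3, -0.7, 0.7]
finger_gap: -0.2
```

View pics/s10.png

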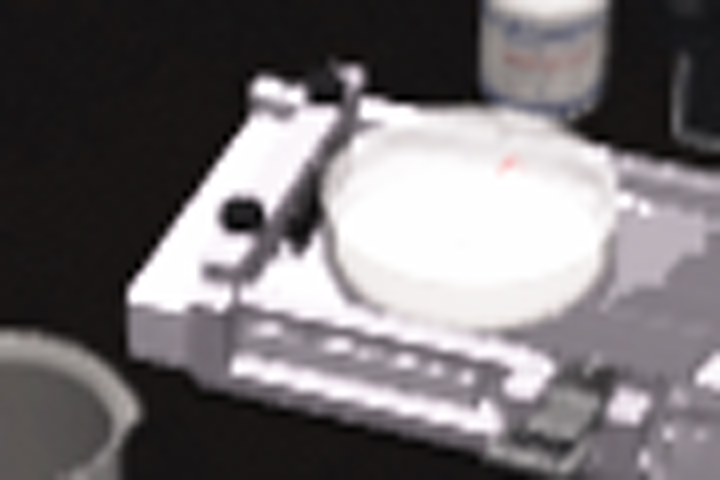

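```bash
python3 -m handwheel '[[[-0.1,0.5,-0.3,0,0,0],[-0.22,1,-0.6,0,0,0],[-0.22,1,-0.6,0,0,0],[-0.22,1,-0.6,0,0,0]]]'
python3 - <<'E'
from workcell import r
import cv2,pickle
cm=r.camera_model("wrist");im=r.snapshot("wrist");pickle.dump(cm,open("w3.pkl","wb"))
cv2.imwrite("pics/w11.png",cv2.resize(im,(800,600),interpolation=cv2.INTER_CUBIC));cv2.imwrite("pics/w11r.png",im)
a=r.snapshot("top")[120:270,220:410];cv2.imwrite("pics/t11.png",cv2.resize(a,None,fx=4,fy=4,interpolation=cv2.INTER_CUBIC))
E
```

```text
clock: 18.8
position: [621.0, -16.8, 171.0]
tcp_rot: [[-0.997, 0.083, -0.001], [0.083, 0.997, -0.001], [0.001, -0.001, -1.0]]
wrist_force: [-1.0, 0.5, -0.3]
finger_gap: -0.3
```

View pics/w11.png

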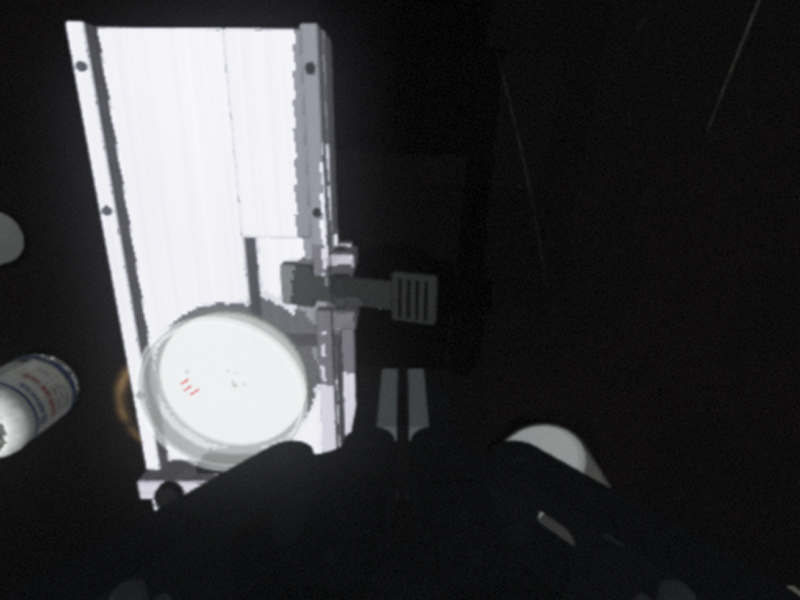

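View pics/t11.png

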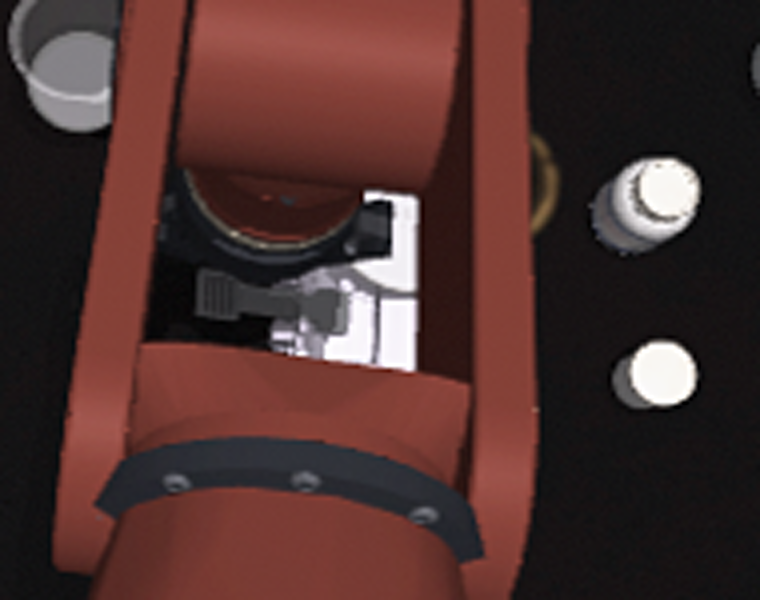

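The dish lid is centred at about (232,383). The open paddle is at (414,298) and the sunk gate's inner end at (283,283). I'll check the clearance from these numbers.

```bash
python3 - <<'E'
from h import *
import pickle
W=pickle.load(open("w3.pkl","rb"));p=np.load("bed.npy");k=800/512
c,s=np.cos(p[2]),np.sin(p[2])
def bed(px,z):
  d=ray(W,(px[0]+.5)/k-.5,(px[1]+.5)/k-.5,z);e=d[:2]-p[:2];return np.round([c*e[0]+s*e[1],-s*e[0]+c*e[1]],1)
for n,px,z in(("pad o n",(437,275),48),("pad o f",(435,325),48),("pad i n",(391,270),39),("pad i f",(393,318),39),("lid left",(158,384),52),("lid right",(307,384),52),("lid near",(235,314),52),("lid far",(232,453),52),("gate n",(281,262),15),("near L",(318,24),36),("near R",(67,22),36),("pocket near",(245,237),26)):
  print(n,bed(px,z))
print("TCP",W["xyz"])
E
python3 - <<'E'
import cv2
a=cv2.imread("pics/w11r.png")[150:310,70:290];cv2.imwrite("pics/w11z.png",cv2.resize(a,None,fx=3.6,fy=3.6,interpolation=cv2.INTER_CUBIC))
E
```

```text
pad o n [-78.7 119.2]
pad o f [-50.3 119. ]
pad i n [-79.   94.5]
pad i f [-51.   95.7]
lid left [-14.9 -36.7]
lid right [-15.6  47.5]
lid near [-57.1  10.9]
lid far [30.2  0.6]
gate n [-77.4  28. ]
near L [-199.4   59.3]
near R [-199.3  -61.2]
pocket near [-94.3  11.5]
TCP [544.66769958 -10.78525813 295.06716086]
```

View pics/w11z.png

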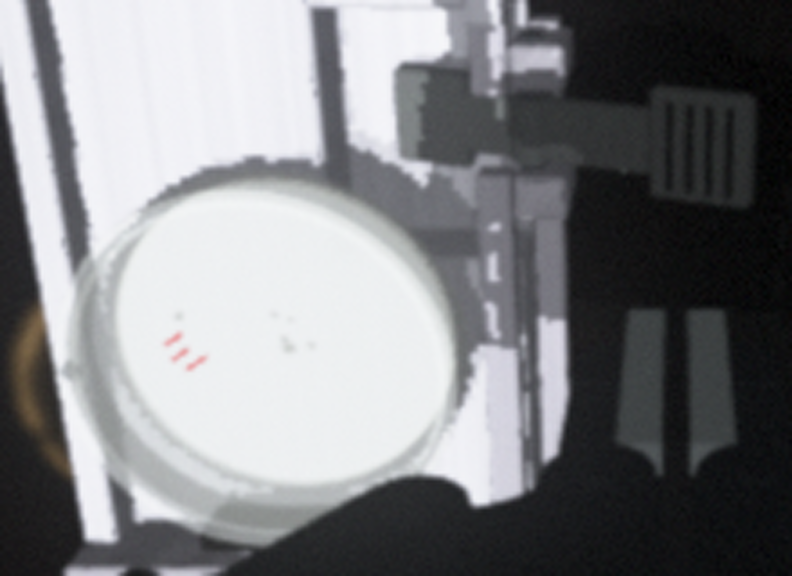

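Run:
```python
import cv2,numpy as np
a=cv2.cvtColor(cv2.imread("pics/s9.png"),6).astype(np.float32);b=cv2.cvtColor(cv2.imread("pics/s10.png"),6).astype(np.float32)
for r0 in range(150,300,24):
  print(r0,"|",a[r0,300:372:6].astype(int),"\n    |",b[r0,300:372:6].astype(int))
x=np.hstack([a[60:340,250:640],b[60:340,250:640]]);cv2.imwrite("pics/cmp.png",x)
for sl in((slice(250,340),slice(330,520)),(slice(230,330),slice(320,600))):
  print(cv2.phaseCorrelate(a[sl],b[sl],cv2.createHanningWindow((sl[1].stop-sl[1].start,sl[0].stop-sl[0].start),cv2.CV_32F)))
```

```text
150 | [249 251 206 134  84  70 117 182 218 242 246 238] 
    | [249 251 208 142  94  70  93 144 188 237 250 238]
174 | [156 100  51  79 165 196 204 207 222 237 247 251] 
    | [158 105  62  69 119 175 204 210 214 235 246 249]
198 | [ 54  48  20  64 178 222 235 237 245 249 252 254] 
    | [ 59  50  24  65 170 209 234 243 244 246 249 252]
222 | [ 19  13  43  95 145 202 243 255 254 254 254 254] 
    | [ 28  18  29  66 115 169 225 255 255 254 254 254]
246 | [ 81 189 252 229 170 165 201 238 244 250 253 254] 
    | [ 61 114 213 241 174 136 186 243 244 248 252 254]
270 | [255 254 255 246 204 137 152 203 226 235 239 239] 
    | [255 254 255 254 236 173 136 163 223 235 239 239]
294 | [254 253 253 254 254 255 232 176 132 141 170 204] 
    | [254 253 253 254 254 255 233 176 130 135 167 205]
((0.15328073260174335, -0.23850119201825493), 0.7717845256681796)
((0.13023196661691827, -0.1506528378799672), 0.6456038298871782)[ WARN:0@0.054] global loadsave.cpp:1063 imwrite_ Unsupported depth image for selected encoder is fallbacked to CV_8U.
```

View pics/cmp.png

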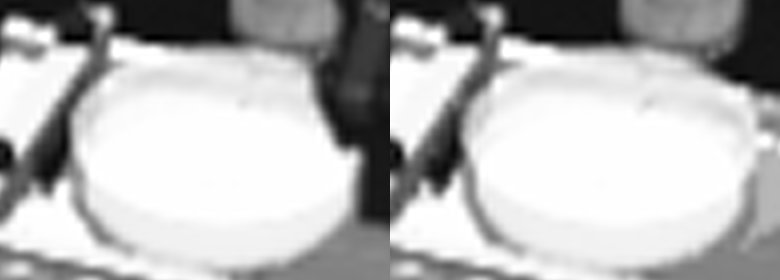

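The dish edge sprang back about 1.5 mm with the buffer and is still against it. Next is the paddle press.

```bash
python3 -m handwheel '[[[0,0.065,0.3,0,0,0],[0,0.065,0.7,0,0,0],[0,0.065,0.96,0,0,0],[0,0.065,0.96,0,0,0]]]'|grep -E 'pos|force'; python3 -m handwheel '[[[0,0,0.06,0,0,0],[0,0,0.11,0,0,0],[0,0,0.15,0,0,0],[0,0,0.19,0,0,0],[0,0,0.23,0,0,0]]]'|grep -E 'pos|force'; python3 -m handwheel '[[[0,0,0.04,0,0,0],[0,0,0.08,0,0,0],[0,0,0.12,0,0,0],[0,0,0.12,0,0,0]]]'
python3 - <<'E'
from workcell import r
import cv2,pickle
a=r.snapshot("side")[110:230,180:360];cv2.imwrite("pics/s12.png",cv2.resize(a,None,fx=4,fy=4,interpolation=cv2.INTER_CUBIC))
E
```

```text
position: [618.2, -11.1, 71.0]
wrist_force: [-0.6, 1.0, -0.6]
position: [622.8, -10.2, 52.7]
wrist_force: [0.3, -0.8, 1.4]
clock: 20.52
position: [621.2, -10.3, 39.3]
tcp_rot: [[-0.996, 0.084, -0.002], [0.084, 0.996, 0.0], [0.002, -0.0, -1.0]]
wrist_force: [-0.4, 0.7, 0.2]
finger_gap: 0.3
```

View pics/s12.png

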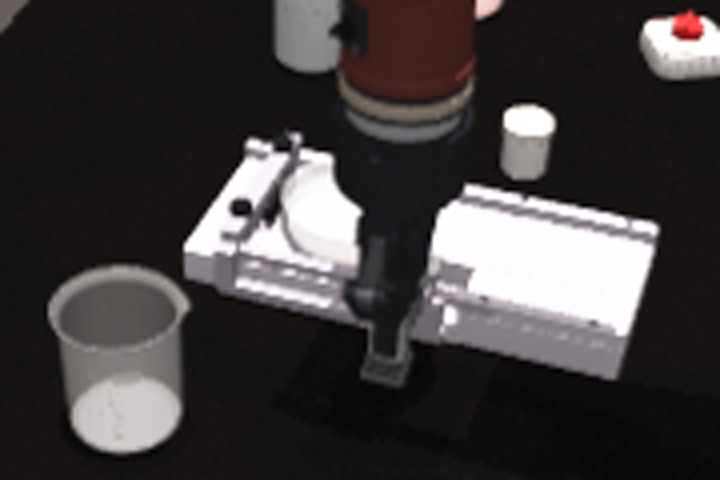

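The paddle is down at (387,368), as at the start. I'll lift, move away and check.

```bash
python3 -m handwheel '[[[0,0,-0.2,0,0,0],[0,0,-0.6,0,0,0],[0,0,-1,0,0,0],[0,0,-1,0,0,0]]]'|grep -E 'pos|force'; python3 -m handwheel '[[[0.3,0.3,-0.1,0,0,0],[0.7,0.6,-0.2,0,0,0],[0.9,0.9,-0.2,0,0,0],[0.9,0.9,-0.2,0,0,0]]]'|grep -E 'pos|force';python3 -m handwheel '[[[0.3,0.3,0,0,0,0],[0.6,0.6,0,0,0,0],[0.6,0.9,0,0,0,0],[0.6,0.9,0,0,0,0],[0.6,0.9,0,0,0,0]]]'
python3 - <<'E'
from workcell import r
import cv2,pickle
a=r.snapshot("side")[110:230,180:360];cv2.imwrite("pics/s13.png",cv2.resize(a,None,fx=4,fy=4,interpolation=cv2.INTER_CUBIC))
a=r.snapshot("top")[120:270,220:410];cv2.imwrite("pics/t13.png",cv2.resize(a,None,fx=4,fy=4,interpolation=cv2.INTER_CUBIC))
E
```

```text
position: [626.4, -10.8, 147.4]
wrist_force: [0.4, -0.3, -0.5]
position: [538.1, 88.7, 160.2]
wrist_force: [-0.7, -0.6, 0.5]
clock: 22.2
position: [488.1, 180.9, 160.3]
tcp_rot: [[-0.996, 0.084, 0.0], [0.084, 0.996, -0.001], [-0.0, -0.001, -1.0]]
wrist_force: [0.3, -0.1, -0.2]
finger_gap: -0.0
```

View pics/s13.png

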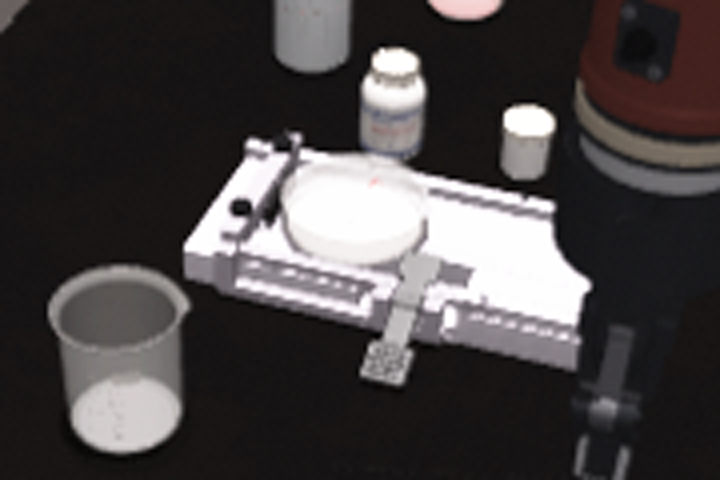

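View pics/t13.png

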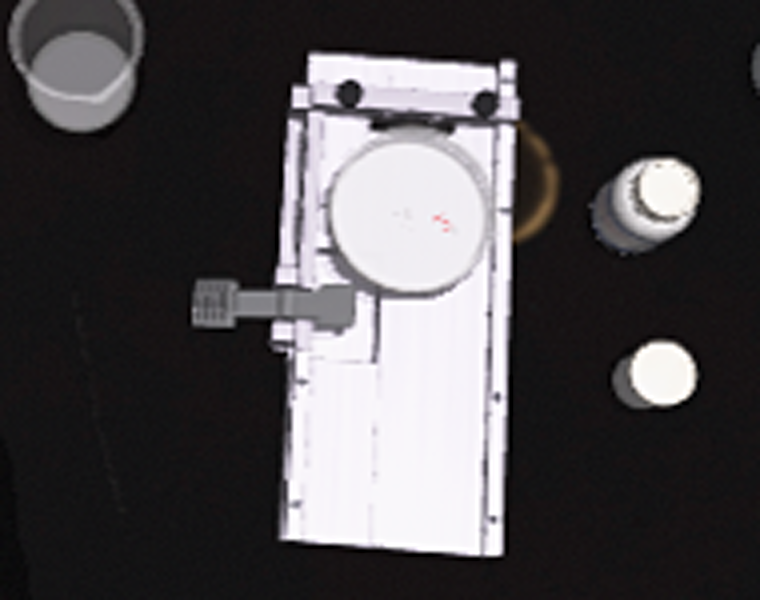

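The final views show the gate up at (333,305) behind the dish, with the paddle down at (213,303), as at the start. The dish is flat against the black buffer, and the beaker, pot and bottle are at their original pixels. The arm is clear, so I'm handing in.

Run:
```python
from workcell import r
print(r.hand_in(),r.get_state()["clock"])
```

```text
the job is handed in; nothing more can be done
the job is handed in; nothing more can be done
```

The job is done and handed in at about 22 s of robot time. I pressed the gate down until the catch snapped open and slid the dish to the buffer. The catch then snapped back under a press on the paddle.

- **Pushing the dish:** I pushed at 16–24 mm/s, slowing to about 4 mm/s near the end. The push stopped at about 3 N of contact with the buffer. I then backed off slowly, and the dish sprang back about 1.5 mm with the buffer.
- **Final check:** The last top and side pictures show the gate standing up behind the dish, the paddle down, and the dish flat against the buffer. The beaker, pot and bottle are where they started, and the arm was well clear.
- **Where measurements disagreed:**
  - The catch setting s came out at about -6.5 mm by sight. By feel it was nearer -8 or -9 mm.
  - The dish's sideways position read 3–5 mm off centre in the pictures, more than the channel allows. I put this down to a wrong height assumed for the lid.
  - I judged contact with the buffer from the force and the pictures, and did not measure it to the millimetre.

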